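# Build up a bearing spindle and lock its retainer

## Task

Build up the upright spindle on the bolted plate: first the bearing, fully home on the plate, then the spacer sleeve on top of the bearing, and last the slotted retainer block. The retainer only goes down over the spindle's T head when its slot lines up with the head, so feel for it gently without forcing; once it lies flat on the spacer, turn it about a quarter turn either way, so that its slot lies crosswise to the plate's long side, and let go. Leave the other things on the table where they are.

Things in the scene. Friction and masses are not known exactly. Their poses are not given: they have to be found in the camera images.
- fixture: fixed aluminium plate 110 (x) x 90 (y) x 12 mm (z), an upright steel spindle at its centre. Origin: centre of the plate's underside, on the spindle's axis, z up. Above the origin: round shaft of diameter 30 from 12 to 31 mm, tapering to 9 at 44; neck of diameter 8 up to 62.5; T head (a cross bar) to 70.5. The spindle is damaged if the retainer presses on it with more than 40 N
- head (a point): centre of the top of the spindle's T head, 70.5 mm above the fixture's origin. The head is a level square bar 30 mm long, 8 wide, 8 high. The point's axes are the plate's, NOT the bar's: the bar's direction is not measured; it lies within 0.7 rad of the plate's x axis, either way, differs every time and does not turn
- bearing: ball bearing: flat steel ring with a dark shield ring between its races, outer diameter 56, bore 34, 16 mm high, 0.12 kg. Lies flat; origin: centre of its underside. Home, its origin is 12 mm above the fixture's origin
- spacer: plain aluminium sleeve, outer diameter 42, bore 34, 18 mm high, 0.05 kg, standing on end; origin: centre of its underside. Home on the bearing, its origin is 28 mm above the fixture's origin
- retainer: dark steel block 54 (x) x 36 (y) x 14 mm (z) with a slot 34 (x) x 12 mm (y) right through its centre, 0.09 kg; origin: centre of its underside. The slot drops over the head when within about 0.1 rad of the bar. On top of the head its origin is 70.5 mm above the fixture's, home on the spacer 46; there it has 2.5 mm play under the head and turns freely
- blue_tape: bystander: small roll of blue tape, 47 mm across, 12 high; origin: centre of its underside
- lens_ring: bystander: black lens mount ring, 73 mm across, 29 high; origin: centre of its underside
- white_dish: bystander: small white dish, 41 mm across, 18 high; origin: centre of its underside
- strap_key: bystander: black flat key, 105 mm long (y), 21 wide, 9 high; origin: centre of its underside
- red_tape: bystander: roll of red tape, 68 mm across, 24 high; origin: centre of its underside

How it is judged:
On the way, in this order (a step that is already met when the one before it is completed fails the run):
1. the bearing is home on the plate, round the spindle, with neither spacer nor retainer on yet (z of bearing in the frame of fixture between 0.01 and 0.0145 m and horizontal distance between bearing and fixture below 0.004 m and horizontal distance between each of spacer, retainer and fixture above 0.05 m), for 0.2 s.
2. the spacer is home on the bearing, round the spindle, with the retainer not on yet (z of bearing in the frame of fixture between 0.01 and 0.0145 m and horizontal distance between each of bearing, spacer and fixture below 0.004 m and z of spacer in the frame of fixture between 0.026 and 0.0305 m and horizontal distance between retainer and fixture above 0.05 m), for 0.2 s.
3. the retainer has dropped over the T head and lies on the spacer (z of bearing in the frame of fixture between 0.01 and 0.0145 m and horizontal distance between each of bearing, spacer and fixture below 0.004 m and z of spacer in the frame of fixture between 0.026 and 0.0305 m and z of retainer in the frame of fixture between 0.044 and 0.0495 m and horizontal distance between retainer and fixture below 0.008 m and angle between the x axis of retainer and the x axis of fixture, either way round below 0.95 rad), for 0.05 s.
At the end, for the whole second after the job is handed in: bearing on the plate (origin 10 to 14.5 mm above the fixture's), spacer on it (26 to 30.5), both within 4 mm of the axis; retainer on the spacer under the head (44 to 49.5, within 8 mm), its slot over 63 degrees from the plate's x axis; all at rest, level within 0.12 rad (z of bearing in the frame of fixture between 0.01 and 0.0145 m and horizontal distance between each of bearing, spacer and fixture below 0.004 m and z of spacer in the frame of fixture between 0.026 and 0.0305 m and z of retainer in the frame of fixture between 0.044 and 0.0495 m and horizontal distance between retainer and fixture below 0.008 m and angle between each of bearing, spacer, retainer's own z axis and vertical below 0.12 rad and linear speed of each of bearing, spacer, retainer below 0.02 m/s and angle between the x axis of retainer and the x axis of fixture, either way round above 1.1 rad); the robot touches nothing.
It fails at once if the retainer forced against the spindle with more than 40 N (contact force between retainer and fixture above 40 N).
It fails at once if a bystander shifted by more than 30 mm (distance of any of blue_tape, lens_ring, white_dish, strap_key, red_tape from where it was at the start of the episode above 0.03 m).
It also fails if it takes over 72 s, if anything falls off the work surface, if the arm or the gripper's body presses on something with over 40 N, if the wrist force passes 120 N, or if a joint passes its speed limit or range.

## Robot

A 6-joint arm with a two-finger parallel gripper is mounted at the origin on a cart in front of the work surface, level with it; the furniture and walls round the work are solid. World frame = base frame: x ahead of the robot, y to its left, z up, the work surface at z = 0. Lengths are in m, angles in rad, forces in N, time in s.
With the tool pointing down it reaches from about 0.325 to 0.9 m from the base axis. Payload 6.1 kg.
Tool frame: the origin (TCP) lies at the centre of the arm's flange, where the gripper is bolted on; the fingertips stand 173 mm ahead of it and the grasp point (between the pads) lies 155 mm ahead of it (r.grasp_offset is the distance from the TCP to the grasp point, in m); z points along the fingers, y is the line along which they close (so a half turn about z gives the same grasp; the last joint's range is limited). The gripper opens to 85 mm and grips with 20 to 120 N. Pads are 22 mm wide; open, the fingers measure 114 mm over their backs; the gripper's body (76 mm by 85 mm) begins 54 mm behind the grasp point. The pads swing forward as they close: fully open they stand 13 mm farther back than shut.
Start: joints at [-1.419, 0.22, 1.526, -0, 1.395, -0.126], TCP at [0.171, -0.601, 0.405] pointing down, gripper open.
Joint ranges: [-2.98, 2.98], [-0.91, 2.08], [0.09, 2.57], [-1.24, 4.39], [0.2, 2.65], [-2.68, 2.68]. Speed limits (rad/s): [2.57, 2.57, 3.01, 3.14, 3.14, 3.14].

## Interface

Orientations are given as a unit quaternion [w, x, y, z].
In Python, from workcell import r gives the robot as it stands.
- The arm moves only by the tool servo_tool, never from a script. Its argument "moves" is one flat list of numbers, 7 for each row, row after row: the turn, a rotation vector about the tool's x, y, z in units of 5 degrees (1.0 is 5 degrees), then the shift along the tool's x, y, z in units of 25 mm (1.0 is 25 mm), then the opening, from 0 (shut) to 1 (fully open). A call has 1 to 10 rows; each row is the pose to reach, as a shift and turn from the pose commanded when the call began, along the tool's axes at that moment; what a row does not reach only later rows make up. A row lasts 1/12 s, in which the tool goes at most 41.7 mm and 7.16 degrees, less where a joint would pass 70% of its speed; a pose out of reach is approached as far as the arm can. A call with a gripper value outside its range is refused whole. The fingers move at their own pace and stop on an object; "force" is the grip in N (left out, the last holds). Time passes only in rows, so rows that repeat a pose let the fingers close. It gives the time, the measured TCP pose, the force, the opening and the grip force at its end, in the units of the state.
- r.state(): the state, without advancing time (a new reading comes with each control period).
- r.read_camera(name): name is "scene" or "top" or "wrist"; returns (picture, depth): 420x560x3 uint8, red, green, blue; 420x560 float32, m along the optical axis (not along the pixel's ray), 0 where there is no reading.
- r.get_calibration(name): a dict with "K" (3x3 intrinsics, pixels), "extrinsics" (4x4, takes a point from world to camera coordinates); the wrist camera has in their place "mount" (4x4, takes a point from camera to tool coordinates, whose origin is the TCP and whose axes are the flange's). Camera axes: x right, y up, looking along -z (the intrinsics and any distortion apply to the point x, -y, -z); pixel columns grow to the right and rows downward; lengths in m; the calibration is good to about 2 mm. The wrist camera is an equidistant fisheye: a pixel r from the principal point sees the ray r / f radians off the axis. A picture is of the moment at which its call begins: read the wrist's pose just before it. get_calibration takes no time and is no camera call.
- r.finish_job(): hands the job in; it is judged then, once.
The state is a dict: "time": time; "qpos": joint angles; "joint_vel": joint speeds; "joint_torque": joint torques, N m; "position": TCP position; "orientation": TCP orientation; "wrist_force": force on the tool from outside, world axes, zero at the start; "moment": the same for the moment, N m; "opening": opening from 0.0 (shut) to 1.0 (fully open); "grip_force": force on a finger pad.
Only numpy, scipy, OpenCV 4.12 (cv2) and the standard library are available. Lean on these libraries where they do the work, as an engineer would, in place of code of your own. Each camera call takes 0.05 s, during which the arm holds its last target. There are 200 camera calls.

## Working session

There is one attempt and no reset: what is moved stays moved. The work goes in short steps, Python scripts to look and compute and a tool call to move; the robot and the scene stay as the last step left them, time stands still between calls to the robot, and variables do not carry over. Pictures are saved under pics/ and viewed, at most 10 in all, crops included, and the job is handed in when it is done.

Besides the shell and the picture viewer there is one more tool, called after ">>>" as name(argument=value, ...) on one line, values as JSON. servo_tool: Moves the arm, as the interface text tells. Its arguments: {"type":"object","properties":{"moves":{"type":"array","items":{"type":"number"}},"force":{"type":"number"}},"required":["moves"]}

```bash
mkdir -p pics; ls; cat > h.py <<'E'
import numpy as np, cv2
from workcell import r
from scipy.spatial.transform import Rotation as R
def world(name,d,pts):
    c=r.get_calibration(name);K=np.array(c["K"]);Ti=np.linalg.inv(np.array(c["extrinsics"]))
    out=[]
    for u,v in pts:
        z=d[int(round(v)),int(round(u))]
        p=np.array([(u-K[0,2])/K[0,0]*z,-(v-K[1,2])/K[1,1]*z,-z,1]);out.append((Ti@p)[:3])
    return np.array(out)
def cloud(name,d):
    c=r.get_calibration(name);K=np.array(c["K"]);Ti=np.linalg.inv(np.array(c["extrinsics"]))
    v,u=np.indices(d.shape)
    p=np.stack([(u-K[0,2])/K[0,0]*d,-(v-K[1,2])/K[1,1]*d,-d],-1)
    return p@Ti[:3,:3].T+Ti[:3,3]
def save(n,im): cv2.imwrite(n,im[...,::-1])
E
python3 - <<'E'
from h import *
im,d=r.read_camera("top");save("pics/top.png",im);np.save("top.npy",d);np.save("topim.npy",im)
c=r.get_calibration("top");print({k:np.round(v,4).tolist() if not isinstance(v,str) else v for k,v in c.items()})
print(r.state())
c=r.get_calibration("wrist");print(c)
E
```

```text
pics
{'K': [[473.0901, 0.0, 272.8863], [0.0, 473.0901, 208.1907], [0.0, 0.0, 1.0]], 'extrinsics': [[0.0138, -0.9999, -0.0061, -0.0938], [0.998, 0.0134, 0.0621, -0.4744], [-0.062, -0.0069, 0.998, -1.0806], [0.0, 0.0, 0.0, 1.0]]}
{'time': 0.05, 'qpos': array([-1.41911418e+00,  2.21225572e-01,  1.52759048e+00,  3.73728497e-06,
        1.39472717e+00, -1.26082657e-01]), 'joint_vel': array([-1.77647667e-03,  3.22013099e-04, -2.42157485e-03,  8.09544408e-05,
        5.71833874e-04, -2.03363436e-04]), 'joint_torque': array([ 2.37654065e-03, -4.98608172e+01, -3.90867162e+01, -1.22056376e-04,
        6.22611478e-03, -3.09470636e-07]), 'position': array([ 0.17134576, -0.60077511,  0.40361019]), 'orientation': array([-9.75225645e-04,  9.90370905e-01,  1.38435974e-01, -1.06437385e-05]), 'wrist_force': array([ 0.34843355, -0.38166873, -0.35742103]), 'moment': array([-0.03531031,  0.04718215, -0.02330111]), 'grip_force': 0.0, 'opening': 1.0033231559131999}
{'K': array([[325.1922621 ,   0.        , 283.68400156],
       [  0.        , 325.1922621 , 206.36028033],
       [  0.        ,   0.        ,   1.        ]]), 'mount': array([[ 1.37376573e-03,  9.44522125e-01,  3.28444925e-01,
         8.68226820e-02],
       [ 9.99998954e-01, -1.14901504e-03, -8.78363880e-04,
        -1.14938353e-04],
       [-4.52245958e-04,  3.28445788e-01, -9.44522715e-01,
         2.97143249e-02],
       [ 0.00000000e+00,  0.00000000e+00,  0.00000000e+00,
         1.00000000e+00]])}
```

View pics/top.png

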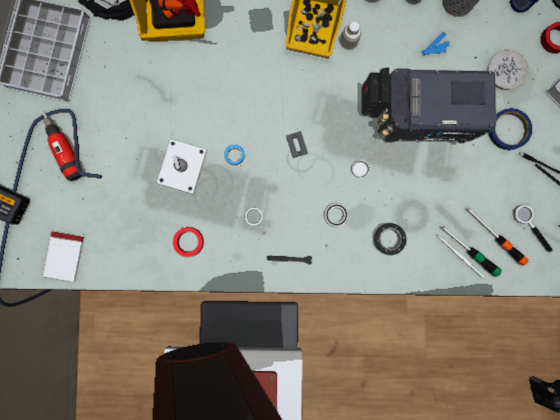

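The top view shows the fixture at (182,166), bearing at (335,214), spacer at (254,216) and retainer at (296,145). The dish is at (360,169), with the tapes, key and lens ring around them. I'll crop for precision.

```bash
python3 - <<'E'
from h import *
im=np.load("topim.npy");d=np.load("top.npy")
def crop(u0,v0,w,h,s): return cv2.resize(im[v0:v0+h,u0:u0+w],None,fx=s,fy=s,interpolation=cv2.INTER_CUBIC)
a=crop(150,130,64,64,6);b=crop(270,120,64,64,6);c=crop(230,192,64,48,6);e=crop(304,192,64,48,6)
save("pics/c.png",np.vstack([np.hstack([a,b]),np.hstack([c,e])])[:672] if 0 else cv2.resize(np.vstack([np.hstack([a,b]),np.hstack([c,e])]),None,fx=.88,fy=.88))
P=cloud("top",d)
for n,(u,v,rad) in dict(fix=(182,166,32),ret=(296,145,16),sp=(254,216,13),be=(335,214,15)).items():
    s=P[v-rad:v+rad+1,u-rad:u+rad+1].reshape(-1,3)
    print(n,np.percentile(s[:,2],[2,10,50,90,99]).round(4))
    for lo in (.006,.01):
        m=s[(s[:,2]>lo)&(s[:,2]<.09)]
        print(lo,len(m),m.mean(0).round(4),m.min(0).round(4),m.max(0).round(4),cv2.minAreaRect((m[:,:2]*1000).astype(np.float32)))
E
```

```text
fix [-0.0041 -0.0022  0.0022  0.0137  0.0698]
0.006 1783 [0.5708 0.128  0.0147] [0.5087 0.0731 0.006 ] [0.6355 0.1845 0.0744] ((568.2179565429688, 124.89579010009766), (102.16986846923828, 114.9292221069336), 74.3762435913086)
0.01 1435 [0.5709 0.1283 0.0162] [0.5087 0.0732 0.01  ] [0.633  0.1833 0.0744] ((571.6741333007812, 128.98130798339844), (89.49541473388672, 109.50874328613281), 74.53857421875)
ret [-0.0042 -0.0026  0.0009  0.0142  0.0172]
0.006 301 [ 0.6265 -0.1396  0.0132] [ 0.5965 -0.1628  0.0061] [ 0.6573 -0.1021  0.0185] ((623.8355102539062, -129.61009216308594), (54.61553955078125, 57.436214447021484), 17.55687141418457)
0.01 276 [ 0.6267 -0.14    0.0136] [ 0.5979 -0.1628  0.01  ] [ 0.6573 -0.1156  0.0185] ((626.9736328125, -139.86578369140625), (54.80168151855469, 36.19301223754883), 18.286741256713867)
sp [-0.004  -0.0026  0.0003  0.0158  0.0205]
0.006 99 [ 0.4563 -0.0418  0.017 ] [ 0.436  -0.0625  0.0063] [ 0.4756 -0.0208  0.0219] ((455.8493347167969, -42.35143280029297), (40.02943801879883, 40.77648162841797), 81.23871612548828)
0.01 95 [ 0.4563 -0.0421  0.0174] [ 0.436  -0.0625  0.0122] [ 0.4756 -0.0208  0.0219] ((455.8493347167969, -42.35143280029297), (40.02943801879883, 40.77648162841797), 81.23871612548828)
be [-0.0042 -0.0023  0.0011  0.0163  0.0198]
0.006 299 [ 0.4623 -0.2323  0.0151] [ 0.4362 -0.2592  0.0064] [ 0.4898 -0.2053  0.0215] ((462.9277648925781, -231.97756958007812), (53.69910430908203, 53.60858917236328), 2.3670783042907715)
0.01 292 [ 0.4623 -0.2323  0.0153] [ 0.4362 -0.2592  0.0104] [ 0.4898 -0.2053  0.0215] ((462.9277648925781, -231.97756958007812), (53.69910430908203, 53.60858917236328), 2.3670783042907715)
```

View pics/c.png

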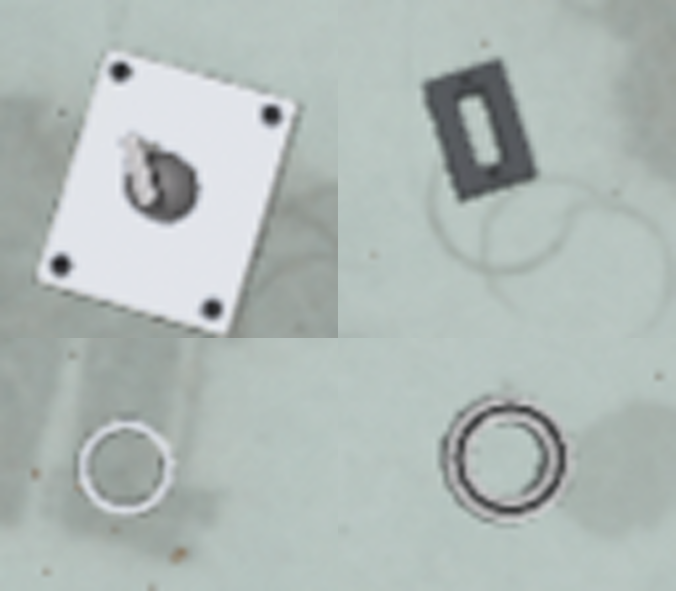

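```bash
cat >> h.py <<'E'
def Rt(s): q=s["orientation"];return R.from_quat([q[1],q[2],q[3],q[0]]).as_matrix()
def yaw(s): M=Rt(s);return np.degrees(np.arctan2(M[1,0],M[0,0]))
def to(x,y,z,yw=None):
    s=r.state();M=Rt(s);d=M.T@(np.array([x,y,z])-s["position"])/.025
    t=0 if yw is None else -(yw-yaw(s))/5
    print("pos",s["position"].round(4),"yaw",yaw(s).round(2),"-> turn z",round(t,2),"shift",d.round(3),"mm",np.linalg.norm(d*25).round(1))
def wcloud():
    s=r.state();im,d=r.read_camera("wrist");c=r.get_calibration("wrist");K=c["K"];Mt=c["mount"]
    v,u=np.indices(d.shape);a=(u-K[0,2])/K[0,0];b=(v-K[1,2])/K[1,1];th=np.hypot(a,b);k=np.where(th>0,np.tan(np.minimum(th,1.4))/np.maximum(th,1e-9),1)
    p=np.stack([a*k*d,-b*k*d,-d],-1);p=p@Mt[:3,:3].T+Mt[:3,3]
    return im,d,p@Rt(s).T+s["position"],p,s
E
python3 -c "
from h import *
to(.4625,-.2322,.30,18.3)"
```

```text
pos [ 0.1713 -0.6008  0.4036] yaw 15.91 -> turn z -0.48 shift [ 15.241 -10.976   4.169] mm 481.0
```

>>> servo_tool(moves=[0, 0, -0.48, 15.24, -10.98, 4.17, 1, 0, 0, -0.48, 15.24, -10.98, 4.17, 1, 0, 0, -0.48, 15.24, -10.98, 4.17, 1, 0, 0, -0.48, 15.24, -10.98, 4.17, 1, 0, 0, -0.48, 15.24, -10.98, 4.17, 1, 0, 0, -0.48, 15.24, -10.98, 4.17, 1, 0, 0, -0.48, 15.24, -10.98, 4.17, 1, 0, 0, -0.48, 15.24, -10.98, 4.17, 1, 0, 0, -0.48, 15.24, -10.98, 4.17, 1, 0, 0, -0.48, 15.24, -10.98, 4.17, 1])

```text
time: 0.88
position: [0.4242, -0.2799, 0.3136]
orientation: [-0.0, 0.987, 0.159, -0.0]
wrist_force: [0.4, 0.3, -0.4]
opening: 0.999
grip_force: 0.0
```

```bash
python3 -c "
from h import *
to(.4625,-.2322,.30,18.3)"
```

```text
pos [ 0.4242 -0.2799  0.3136] yaw 18.3 -> turn z 0.0 shift [ 2.055 -1.33   0.545] mm 62.7
```

>>> servo_tool(moves=[0, 0, 0, 1.6, -1.0, 0.4, 1, 0, 0, 0, 1.6, -1.0, 0.4, 1, 0, 0, 0, 1.6, -1.0, 0.4, 1, 0, 0, 0, 1.6, -1.0, 0.4, 1])

```text
time: 1.22
position: [0.4535, -0.2455, 0.304]
orientation: [-0.0, 0.987, 0.16, -0.001]
wrist_force: [-0.4, -1.1, -1.0]
opening: 1.003
grip_force: 0.0
```

```bash
python3 - <<'E'
from h import *
to(.4625,-.2322,.30,18.3)
im,d,P,p,s=wcloud();save("pics/w1.png",im);print(s["position"],s["joint_vel"].round(3))
m=(P[...,2]>.008)&(P[...,2]<.03)&(np.hypot(P[...,0]-.4625,P[...,1]+.2322)<.04)
q=P[m];print(m.sum(),q.mean(0),cv2.minEnclosingCircle((q[:,:2]*1000).astype(np.float32)),np.percentile(q[:,2],[5,50,95]))
q=q[q[:,2]>np.percentile(q[:,2],60)-.002];print(cv2.minEnclosingCircle((q[:,:2]*1000).astype(np.float32)),((q.min(0)+q.max(0))/2)[:2])
E
```

```text
pos [ 0.4535 -0.2455  0.304 ] yaw 18.41 -> turn z 0.02 shift [ 0.508 -0.39   0.161] mm 16.5
[ 0.45354436 -0.24546603  0.30403628] [-0.04  -0.01  -0.008  0.    -0.     0.   ]
2386 [ 0.46661162 -0.23379878  0.01609175] ((465.7557067871094, -233.77342224121094), 28.11048126220703) [0.01185723 0.01645814 0.01785419]
((465.73681640625, -233.75759887695312), 28.107620239257812) [ 0.46600574 -0.23424728]
```

View pics/w1.png

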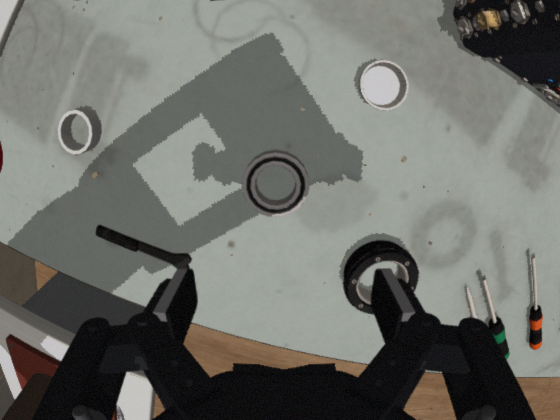

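The bearing is clear at (275,183) between the open fingers, at about (0.4658, -0.2338). Descending to grip it.

>>> servo_tool(moves=[0, 0, 0, 0.62, -0.29, 1.5, 1, 0, 0, 0, 0.62, -0.29, 3, 1, 0, 0, 0, 0.62, -0.29, 4.5, 1, 0, 0, 0, 0.62, -0.29, 5.0, 1, 0, 0, 0, 0.62, -0.29, 5.2, 1, 0, 0, 0, 0.62, -0.29, 5.2, 1])

```text
time: 1.77
position: [0.4655, -0.2349, 0.1741]
orientation: [-0.0, 0.987, 0.158, -0.001]
wrist_force: [0.1, 0.0, 0.4]
opening: 0.998
grip_force: 0.0
```

```bash
python3 -c "
from h import *
to(.4658,-.2338,.173,18.3)"
```

```text
pos [ 0.4655 -0.2349  0.1741] yaw 18.21 -> turn z -0.02 shift [ 0.025 -0.037  0.046] mm 1.6
```

>>> servo_tool(moves=[0, 0, 0, 0.02, -0.04, 0, 0.4, 0, 0, 0, 0.02, -0.04, 0, 0.4, 0, 0, 0, 0.02, -0.04, 0, 0.4, 0, 0, 0, 0.02, -0.04, 0, 0.4, 0, 0, 0, 0.02, -0.04, 0, 0.4, 0, 0, 0, 0.02, -0.04, 0, 0.4], force=40)

```text
time: 2.27
position: [0.4674, -0.2335, 0.1773]
orientation: [0.002, 0.987, 0.159, 0.001]
wrist_force: [-3.0, 0.6, 8.1]
opening: 0.629
grip_force: 40.9
```

>>> servo_tool(moves=[0, 0, 0, 0, 0, -1.5, 0.4, 0, 0, 0, 0.5, -1, -3, 0.4, 0, 0, 0, 5.3, -12.4, -4.9, 0.4, 0, 0, 0, 5.3, -12.4, -4.9, 0.4, 0, 0, 0, 5.3, -12.4, -4.9, 0.4, 0, 0, 0, 5.3, -12.4, -4.9, 0.4, 0, 0, 0, 5.3, -12.4, -4.9, 0.4, 0, 0, 0, 5.3, -12.4, -4.9, 0.4, 0, 0, 0, 5.3, -12.4, -4.9, 0.4, 0, 0, 0, 5.3, -12.4, -4.9, 0.4])

```text
time: 3.1
position: [0.4947, 0.1068, 0.2994]
orientation: [-0.0, 0.987, 0.16, 0.002]
wrist_force: [0.6, 0.3, -1.6]
opening: 0.624
grip_force: 44.1
```

>>> servo_tool(moves=[0, 0, 0, 0, 0, 0, 0.4, 0, 0, 0, 0, 0, 0, 0.4, 0, 0, 0, 0, 0, 0, 0.4])

```text
time: 3.35
position: [0.4946, 0.1032, 0.2976]
orientation: [0.0, 0.987, 0.16, 0.001]
wrist_force: [0.5, 0.3, -1.9]
opening: 0.625
grip_force: 44.1
```

```bash
cat > meas.py <<'E'
from h import *
import sys
im,d,P,p,s=wcloud();save(sys.argv[1],im);print(s["position"].round(4),yaw(s).round(2),s["joint_vel"].round(3),s["opening"])
m=(np.hypot(P[...,0]-.571,P[...,1]-.129)<.03)&(P[...,2]>.066)&(P[...,2]<.076)
q=P[m]
if len(q)>20: print("head",m.sum(),q.mean(0).round(4),cv2.minAreaRect((q[:,:2]*1000).astype(np.float32)))
m=(np.hypot(P[...,0]-.571,P[...,1]-.129)<.1)&(P[...,2]>.008)&(P[...,2]<.016)
q=P[m]
if len(q)>20: print("plate",m.sum(),cv2.minAreaRect((q[:,:2]*1000).astype(np.float32)))
# held object: tool-frame points near grasp
m=(np.hypot(p[...,0],p[...,1])<.033)&(p[...,2]>.13)&(p[...,2]<.185)
q=p[m]
if len(q): print("held",m.sum(),q.min(0).round(4),q.max(0).round(4),cv2.minEnclosingCircle((q[:,:2]*1000).astype(np.float32)))
E
python3 meas.py pics/w2.png
```

```text
[0.4946 0.1032 0.2976] 18.37 [-0.029  0.007  0.011  0.001 -0.002  0.   ] 0.624881563468698
head 672 [0.5752 0.1284 0.0715] ((575.0969848632812, 128.3421630859375), (29.40769386291504, 8.29664421081543), 16.850486755371094)
plate 14000 ((571.3614501953125, 123.45951080322266), (101.62532806396484, 115.44213104248047), 74.80279541015625)
held 9995 [-0.0306 -0.0307  0.13  ] [0.0261 0.0309 0.1775] ((1.7270976305007935, 0.004352336283773184), 32.369171142578125)
```

View pics/w2.png

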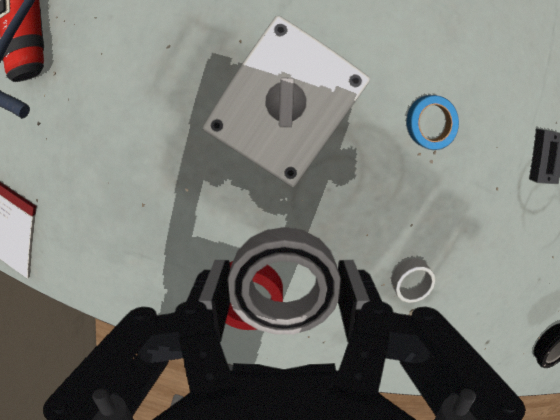

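The head shows at (287,103), the bearing is held at about (284,278), slightly tilted or not to be checked. Measuring its offset in the grip.

```bash
cat > held.py <<'E'
from h import *
im,d,P,p,s=wcloud()
m=(abs(p[...,1])<.025)&(abs(p[...,0])<.035)&(p[...,2]>.13)&(p[...,2]<.19)
h,e=np.histogram(p[m][:,2],bins=30,range=(.13,.19));print(h,(e[h.argmax()]).round(4))
for rng in [(e[h.argmax()]-.003,e[h.argmax()]+.005)]:
    q=p[m&(p[...,2]>rng[0])&(p[...,2]<rng[1])]
    A=np.c_[q[:,:2],np.ones(len(q))];c=np.linalg.lstsq(A,q[:,2],rcond=None)[0];print("plane",c.round(4),q.min(0).round(4),q.max(0).round(4),cv2.minEnclosingCircle((q[:,:2]*1000).astype(np.float32)))
    # outline by bins in y: x extents
    for y in (-.018,-.009,0,.009,.018):
        k=q[abs(q[:,1]-y)<.0015];print(y,k[:,0].min().round(4),k[:,0].max().round(4))
E
python3 held.py; python3 -c "
from h import *
to(.5751,.1283,.30,18.3)"
```

```text
[   0    0    0    0    0    0    0    0    0    0    0    0    0    0
  668 4139  741  329  347  295  305  306  220   18    0    0    0    0
    0    0] 0.16
plane [0.0034 0.0037 0.1611] [-0.0304 -0.025   0.1585] [0.0261 0.025  0.165 ] ((-2.162320137023926, 0.37077561020851135), 28.260892868041992)
-0.018 -0.0234 0.0202
-0.009 -0.0289 0.0247
0 -0.0304 0.0261
0.009 -0.028 0.0246
0.018 -0.0246 0.0208
pos [0.4946 0.1024 0.297 ] yaw 18.26 -> turn z -0.01 shift [ 3.384  0.024 -0.119] mm 84.7
```

>>> servo_tool(moves=[0, 0, 0, 1.5, 0.02, 0, 0.4, 0, 0, 0, 3.0, 0.02, 0, 0.4, 0, 0, 0, 3.47, 0.02, 0, 0.4, 0, 0, 0, 3.47, 0.02, 0, 0.4, 0, 0, 0, 3.47, 0.02, 0.5, 0.4, 0, 0, 0, 3.47, 0.02, 0.8, 0.4, 0, 0, 0, 3.47, 0.02, 0.8, 0.4])

```text
time: 4.03
position: [0.575, 0.1291, 0.2735]
orientation: [-0.0, 0.987, 0.159, -0.003]
wrist_force: [-0.6, -0.4, -3.1]
opening: 0.624
grip_force: 44.1
```

```bash
python3 -c "
from h import *
to(.5772,.1290,.190,18.3)"
```

```text
pos [0.575  0.1291 0.2735] yaw 18.26 -> turn z -0.01 shift [0.103 0.036 3.338] mm 83.5
```

>>> servo_tool(moves=[0, 0, 0, 0.07, 0.03, 0, 0.4, 0, 0, 0, 0.07, 0.03, 0.4, 0.4, 0, 0, 0, 0.07, 0.03, 0.8, 0.4, 0, 0, 0, 0.07, 0.03, 1.2, 0.4, 0, 0, 0, 0.07, 0.03, 1.4, 0.4, 0, 0, 0, 0.07, 0.03, 1.4, 0.4])

```text
time: 4.53
position: [0.578, 0.1298, 0.2395]
orientation: [-0.0, 0.987, 0.159, -0.002]
wrist_force: [-0.0, 0.2, -1.3]
opening: 0.625
grip_force: 44.1
```

```bash
python3 -c "
from h import *
to(.5772,.1290,.190,18.3)"; python3 meas.py pics/w3.png
```

```text
pos [0.578  0.1298 0.2395] yaw 18.32 -> turn z 0.0 shift [-0.033  0.023  1.981] mm 49.5
[0.578  0.1298 0.2395] 18.32 [ 0.001 -0.019 -0.02  -0.     0.019 -0.001] 0.6248756843603749
head 1626 [0.5703 0.1287 0.0715] ((575.9667358398438, 133.6684112548828), (38.67900466918945, 47.71034622192383), 8.609760284423828)
plate 13670 ((575.4596557617188, 128.32940673828125), (90.11815643310547, 110.27960205078125), 74.5305404663086)
held 10659 [-0.0304 -0.0307  0.13  ] [0.026  0.0308 0.177 ] ((1.7290611267089844, -0.0016240730183199048), 32.347564697265625)
```

View pics/w3.png

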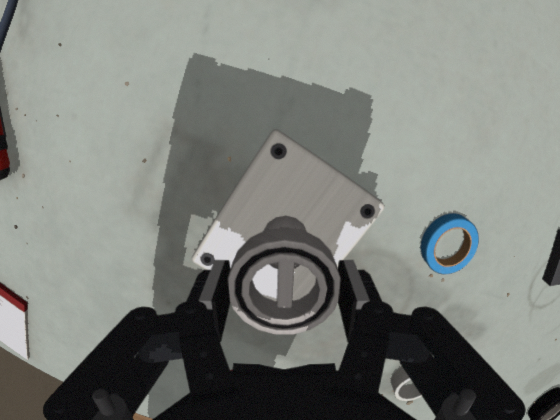

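The bar sits centred in the bore at (285,278); continue down.

>>> servo_tool(moves=[0, 0, 0, -0.02, 0.02, 0.3, 0.4, 0, 0, 0, -0.02, 0.02, 0.6, 0.4, 0, 0, 0, -0.02, 0.02, 0.9, 0.4, 0, 0, 0, -0.02, 0.02, 1.2, 0.4, 0, 0, 0, -0.02, 0.02, 1.4, 0.4])

```text
time: 5.0
position: [0.5785, 0.1292, 0.2056]
orientation: [-0.0, 0.987, 0.159, -0.0]
wrist_force: [0.0, 0.5, -1.5]
opening: 0.624
grip_force: 44.1
```

>>> servo_tool(moves=[0, 0, 0, 0, 0, 0.2, 0.4, 0, 0, 0, 0, 0, 0.4, 0.4, 0, 0, 0, 0, 0, 0.5, 0.4, 0, 0, 0, 0, 0, 0.6, 0.4, 0, 0, 0, 0, 0, 0.6, 0.4])

```text
time: 5.42
position: [0.5786, 0.1292, 0.1914]
orientation: [-0.0, 0.987, 0.159, -0.0]
wrist_force: [0.4, 0.1, -2.3]
opening: 0.628
grip_force: 44.1
```

>>> servo_tool(moves=[0, 0, 0, 0, 0, 0.06, 0.4, 0, 0, 0, 0, 0, 0.1, 0.4, 0, 0, 0, 0, 0, 0.1, 0.4])

```text
time: 5.67
position: [0.5789, 0.1292, 0.1896]
orientation: [0.0, 0.987, 0.159, 0.0]
wrist_force: [0.4, 0.6, -2.2]
opening: 0.624
grip_force: 44.1
```

>>> servo_tool(moves=[0, 0, 0, 0, 0, 0, 1, 0, 0, 0, 0, 0, 0, 1, 0, 0, 0, 0, 0, -0.2, 1, 0, 0, 0, 0, 0, -1.5, 1, 0, 0, 0, 0, 0, -3, 1, 0, 0, 0, 0, 0, -4.4, 1, 0, 0, 0, -6.7, 5.0, -4.4, 1, 0, 0, 0, -6.7, 5.0, -4.4, 1, 0, 0, 0, -6.7, 5.0, -4.4, 1, 0, 0, 0, -6.7, 5.0, -4.4, 1])

```text
time: 6.5
position: [0.4822, -0.0083, 0.3004]
orientation: [0.0, 0.987, 0.16, 0.001]
wrist_force: [0.8, -0.8, 0.2]
opening: 1.003
grip_force: 0.0
```

>>> servo_tool(moves=[0, 0, 0, -1.8, 1.4, 0, 1, 0, 0, 0, -1.8, 1.4, 0, 1, 0, 0, 0, -1.8, 1.4, 0, 1, 0, 0, 0, -1.8, 1.4, 0, 1])

```text
time: 6.83
position: [0.4515, -0.0553, 0.3003]
orientation: [0.0, 0.987, 0.158, 0.001]
wrist_force: [-0.4, 0.4, 0.4]
opening: 0.999
grip_force: 0.0
```

```bash
cat > find.py <<'E'
from h import *
import sys
x,y,rad,lo,hi=map(float,sys.argv[1:6])
im,d,P,p,s=wcloud();save(sys.argv[6],im);print(s["position"].round(4),yaw(s).round(2),s["joint_vel"].round(3))
q=P[(P[...,2]>lo)&(P[...,2]<hi)&(np.hypot(P[...,0]-x,P[...,1]-y)<rad)]
f=(q[:,:2]*1000).astype(np.float32);print(len(q),np.percentile(q[:,2],[5,50,95]),cv2.minEnclosingCircle(f),cv2.minAreaRect(f))
E
python3 find.py .459 -.043 .035 .012 .03 pics/w4.png
python3 - <<'E'
from h import *
im,d=r.read_camera("top");P=cloud("top",d)
s=P[135:195,150:215].reshape(-1,3)
m=s[(s[:,2]>.021)&(s[:,2]<.034)&(np.hypot(s[:,0]-.571,s[:,1]-.128)<.04)];f=(m[:,:2]*1000).astype(np.float32)
print("bearing",len(m),np.median(m[:,2]),cv2.minEnclosingCircle(f))
E
```

```text
[ 0.4515 -0.0553  0.3003] 18.17 [ 0.038  0.024 -0.021  0.005 -0.004  0.008]
841 [0.01335014 0.01866514 0.01998067] ((459.00201416015625, -41.92145919799805), 21.915571212768555) ((459.3362731933594, -43.05259704589844), (41.325592041015625, 40.88095474243164), 62.4395866394043)
bearing 335 0.027292992333614485 ((573.3888549804688, 128.84381103515625), 28.030624389648438)
```

>>> servo_tool(moves=[0, 0, 0, 0.45, -0.38, 1.5, 1, 0, 0, 0, 0.45, -0.38, 3, 1, 0, 0, 0, 0.45, -0.38, 4.2, 1, 0, 0, 0, 0.45, -0.38, 4.6, 1, 0, 0, 0, 0.45, -0.38, 4.6, 1])

```text
time: 7.35
position: [0.4581, -0.0408, 0.1816]
orientation: [-0.001, 0.987, 0.16, -0.003]
wrist_force: [0.6, 0.1, -0.5]
opening: 1.0
grip_force: 0.0
```

```bash
python3 -c "
from h import *
to(.4592,-.0428,.184,18.3)"
```

```text
pos [ 0.4581 -0.0408  0.1816] yaw 18.42 -> turn z 0.02 shift [ 0.018  0.091 -0.096] mm 3.3
```

>>> servo_tool(moves=[0, 0, 0, 0.02, 0.07, -0.1, 0.25, 0, 0, 0, 0.02, 0.07, -0.1, 0.25, 0, 0, 0, 0.02, 0.07, -0.1, 0.25, 0, 0, 0, 0.02, 0.07, -0.1, 0.25, 0, 0, 0, 0.02, 0.07, -0.1, 0.25, 0, 0, 0, 0.02, 0.07, -0.1, 0.25, 0, 0, 0, 0.02, 0.07, -0.1, 0.25], force=35)

```text
time: 7.93
position: [0.461, -0.044, 0.1884]
orientation: [0.001, 0.987, 0.159, 0.001]
wrist_force: [0.3, -1.1, -0.1]
opening: 0.247
grip_force: 0.2
```

```bash
python3 find.py .459 -.043 .05 .008 .03 pics/w5.png
```

```text
[ 0.461  -0.044   0.1884] 18.3 [ 0.002  0.013  0.017  0.001 -0.001  0.001]
2868 [0.00965979 0.01866265 0.0281984 ] ((462.8736572265625, -35.44634246826172), 32.53792953491211) ((459.7492370605469, -33.67941665649414), (59.50543975830078, 42.837738037109375), 85.96501159667969)
```

View pics/w5.png

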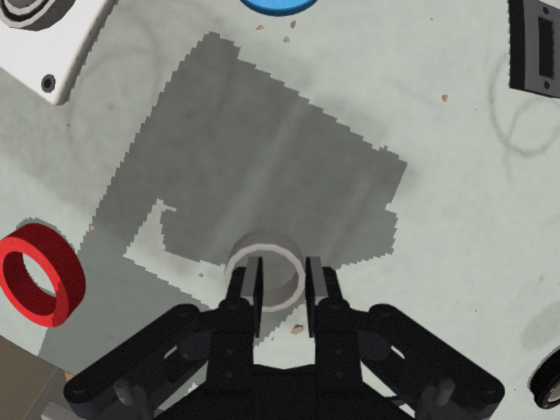

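The spacer's ring is at (265,270), and the pads closed at its rim height and slid over it. I'll go up, open, measure again and grip lower.

>>> servo_tool(moves=[0, 0, 0, 0, 0, -1, 0.25, 0, 0, 0, 0, 0, -3, 0.25, 0, 0, 0, 0, 0, -4.5, 1, 0, 0, 0, 0, 0, -4.5, 1, 0, 0, 0, 0, 0, -4.5, 1, 0, 0, 0, 0, 0, -4.5, 1, 0, 0, 0, 0, 0, -4.5, 1])

```text
time: 8.57
position: [0.4593, -0.0435, 0.2976]
orientation: [-0.001, 0.987, 0.159, -0.001]
wrist_force: [0.1, -0.5, -0.3]
opening: 0.941
grip_force: 0.0
```

```bash
python3 find.py .459 -.043 .035 .012 .03 pics/w6.png;python3 -c "
from h import *
to(.4592,-.0428,.175,18.3)"
```

```text
[ 0.4593 -0.0435  0.2976] 18.31 [-0.002  0.015  0.006 -0.003  0.001  0.001]
865 [0.01339083 0.01870361 0.02004127] ((455.0504150390625, -33.47245788574219), 20.95240592956543) ((455.13702392578125, -33.6112060546875), (41.14995574951172, 41.192867279052734), 78.90208435058594)
pos [ 0.4593 -0.0434  0.2973] yaw 18.31 -> turn z 0.0 shift [ 0.021 -0.014  4.892] mm 122.3
```

>>> servo_tool(moves=[0, 0, 0, -0.04, -0.43, 1.5, 1, 0, 0, 0, -0.04, -0.43, 3, 1, 0, 0, 0, -0.04, -0.43, 4.2, 1, 0, 0, 0, -0.04, -0.43, 4.8, 1, 0, 0, 0, -0.04, -0.43, 4.9, 1, 0, 0, 0, -0.04, -0.43, 4.9, 1, 0, 0, 0, -0.04, -0.43, 4.9, 1, 0, 0, 0, -0.04, -0.43, 4.9, 1])

```text
time: 9.28
position: [0.4567, -0.034, 0.178]
orientation: [0.0, 0.987, 0.159, 0.001]
wrist_force: [0.2, -0.5, 0.4]
opening: 0.999
grip_force: 0.0
```

```bash
python3 -c "
from h import *
to(.4551,-.0336,.174,18.3)"
```

```text
pos [ 0.4567 -0.034   0.178 ] yaw 18.31 -> turn z 0.0 shift [-0.056 -0.036  0.161] mm 4.4
```

>>> servo_tool(moves=[0, 0, 0, -0.06, -0.03, 0.16, 1, 0, 0, 0, -0.06, -0.03, 0.16, 1, 0, 0, 0, -0.06, -0.03, 0.16, 0.25, 0, 0, 0, -0.06, -0.03, 0.16, 0.25, 0, 0, 0, -0.06, -0.03, 0.16, 0.25, 0, 0, 0, -0.06, -0.03, 0.16, 0.25, 0, 0, 0, -0.06, -0.03, 0.16, 0.25, 0, 0, 0, -0.06, -0.03, 0.16, 0.25, 0, 0, 0, -0.06, -0.03, 0.16, 0.25], force=35)

```text
time: 10.03
position: [0.4545, -0.0336, 0.1734]
orientation: [0.0, 0.987, 0.159, 0.0]
wrist_force: [-0.9, 1.0, 5.3]
opening: 0.471
grip_force: 35.3
```

>>> servo_tool(moves=[0, 0, 0, 0, 0, -1.5, 0.25, 0, 0, 0, 0, 0, -3, 0.25, 0, 0, 0, 1, -0.5, -4.5, 0.25, 0, 0, 0, 6.6, -4.6, -5, 0.25, 0, 0, 0, 6.6, -4.6, -5, 0.25, 0, 0, 0, 6.6, -4.6, -5, 0.25, 0, 0, 0, 6.6, -4.6, -5, 0.25, 0, 0, 0, 6.6, -4.6, -5, 0.25, 0, 0, 0, 6.6, -4.6, -5, 0.25, 0, 0, 0, 6.6, -4.6, -5, 0.25])

```text
time: 10.87
position: [0.5743, 0.1276, 0.2971]
orientation: [0.0, 0.987, 0.16, -0.001]
wrist_force: [-0.7, -0.4, -0.7]
opening: 0.473
grip_force: 35.9
```

```bash
sed -i 's/for y in .*:/for y in (-.014,-.007,0,.007,.014):/; s/abs(p\[...,1\])<.025/abs(p[...,1])<.018/' held.py; python3 held.py; python3 -c "
from h import *
to(.5754,.1283,.25,18.3)"
```

```text
[   0    0    0    0    0    0    0    0    0    0    0  196 1408  352
  326  327  330  305  267  285  219   26    0    0    0    0    0    0
    0    0] 0.154
plane [-0.0033  0.0007  0.1554] [-0.0203 -0.018   0.1526] [0.0219 0.018  0.159 ] ((0.678295910358429, 0.24323193728923798), 21.353374481201172)
-0.014 -0.0156 0.017
-0.007 -0.0197 0.0207
0 -0.0203 0.0219
0.007 -0.0183 0.0208
0.014 -0.0155 0.0177
pos [0.574  0.1269 0.2969] yaw 18.33 -> turn z 0.01 shift [ 0.077 -0.037  1.878] mm 47.0
```

>>> servo_tool(moves=[0, 0, 0, 0.045, -0.03, 0.6, 0.25, 0, 0, 0, 0.045, -0.03, 1.2, 0.25, 0, 0, 0, 0.045, -0.03, 1.5, 0.25, 0, 0, 0, 0.045, -0.03, 1.6, 0.25, 0, 0, 0, 0.045, -0.03, 1.6, 0.25])

```text
time: 11.33
position: [0.5748, 0.1275, 0.257]
orientation: [-0.0, 0.987, 0.159, -0.001]
wrist_force: [-0.4, -1.4, -1.4]
opening: 0.47
grip_force: 35.9
```

```bash
python3 -c "
from h import *
to(.5746,.1280,.2025,18.3)"
```

```text
pos [0.5748 0.1275 0.257 ] yaw 18.24 -> turn z -0.01 shift [ 0.003 -0.022  2.181] mm 54.5
```

>>> servo_tool(moves=[0, 0, 0, 0, -0.02, 0.3, 0.25, 0, 0, 0, 0, -0.02, 0.6, 0.25, 0, 0, 0, 0, -0.02, 0.9, 0.25, 0, 0, 0, 0, -0.02, 1.1, 0.25, 0, 0, 0, 0, -0.02, 1.1, 0.25])

```text
time: 11.75
position: [0.5747, 0.129, 0.2286]
orientation: [-0.0, 0.987, 0.159, -0.001]
wrist_force: [-0.1, 0.3, -0.5]
opening: 0.472
grip_force: 35.9
```

>>> servo_tool(moves=[0, 0, 0, 0, 0, 0.2, 0.25, 0, 0, 0, 0, 0, 0.4, 0.25, 0, 0, 0, 0, 0, 0.6, 0.25, 0, 0, 0, 0, 0, 0.8, 0.25, 0, 0, 0, 0, 0, 0.9, 0.25, 0, 0, 0, 0, 0, 0.9, 0.25])

```text
time: 12.25
position: [0.575, 0.129, 0.2069]
orientation: [-0.0, 0.987, 0.159, -0.001]
wrist_force: [-0.6, -0.1, -0.5]
opening: 0.469
grip_force: 35.9
```

>>> servo_tool(moves=[0, 0, 0, 0, 0, 0.1, 0.25, 0, 0, 0, 0, 0, 0.16, 0.25, 0, 0, 0, 0, 0, 0.2, 0.25, 0, 0, 0, 0, 0, 0.2, 0.25])

```text
time: 12.58
position: [0.5754, 0.129, 0.2027]
orientation: [0.0, 0.987, 0.159, -0.0]
wrist_force: [0.1, -0.0, -0.9]
opening: 0.472
grip_force: 35.9
```

>>> servo_tool(moves=[0, 0, 0, 0, 0, 0.04, 0.25, 0, 0, 0, 0, 0, 0.04, 1, 0, 0, 0, 0, 0, 0.04, 1, 0, 0, 0, 0, 0, 0, 1, 0, 0, 0, 0, 0, -1.5, 1, 0, 0, 0, 0, 0, -3, 1, 0, 0, 0, -0.5, 2, -3.9, 1, 0, 0, 0, -1.5, 10.9, -3.9, 1, 0, 0, 0, -1.5, 10.9, -3.9, 1, 0, 0, 0, -1.5, 10.9, -3.9, 1])

```text
time: 13.42
position: [0.6034, -0.0329, 0.2991]
orientation: [0.0, 0.987, 0.16, 0.001]
wrist_force: [0.8, 0.7, -0.3]
opening: 0.998
grip_force: 0.0
```

```bash
python3 -c "
from h import *
to(.617,-.146,.30,18.3)"
```

```text
pos [ 0.6034 -0.0329  0.2991] yaw 18.39 -> turn z 0.02 shift [-0.913  4.466 -0.035] mm 114.0
```

>>> servo_tool(moves=[0, 0, 0, -0.7, 4.2, 0, 1, 0, 0, 0, -0.7, 4.2, 0, 1, 0, 0, 0, -0.7, 4.2, 0, 1, 0, 0, 0, -0.7, 4.2, 0, 1, 0, 0, 0, -0.7, 4.2, 0, 1])

```text
time: 13.83
position: [0.6195, -0.1382, 0.2977]
orientation: [-0.0, 0.987, 0.158, 0.0]
wrist_force: [-0.6, 1.9, -0.8]
opening: 1.0
grip_force: 0.0
```

```bash
python3 find.py .630 -.1415 .04 .009 .03 pics/w7.png
python3 - <<'E'
from h import *
im,d=r.read_camera("top");P=cloud("top",d)
s=P[135:195,150:215].reshape(-1,3)
m=s[(s[:,2]>.039)&(s[:,2]<.052)&(np.hypot(s[:,0]-.571,s[:,1]-.128)<.04)];f=(m[:,:2]*1000).astype(np.float32)
print("spacer",len(m),np.median(m[:,2]),cv2.minEnclosingCircle(f))
E
```

```text
[ 0.6195 -0.1382  0.2977] 18.15 [ 0.047 -0.013  0.026  0.012  0.005  0.009]
2329 [0.01348179 0.01504725 0.01610319] ((630.298583984375, -141.09458923339844), 32.22258377075195) ((630.1605224609375, -141.02212524414062), (54.91259765625, 36.00709533691406), 18.110139846801758)
spacer 122 0.04516907065906506 ((572.5079345703125, 129.47821044921875), 20.879125595092773)
```

>>> servo_tool(moves=[0, 0, 0, 0.37, 0.24, 1.5, 1, 0, 0, 0, 0.37, 0.24, 3, 1, 0, 0, 0, 0.37, 0.24, 4.0, 1, 0, 0, 0, 0.37, 0.24, 4.5, 1, 0, 0, 0, 0.37, 0.24, 4.5, 1, 0, 0, 0, 0.37, 0.24, 4.5, 1, 0, 0, 0, 0.37, 0.24, 4.5, 1])

```text
time: 14.52
position: [0.6314, -0.1392, 0.1875]
orientation: [0.001, 0.987, 0.16, 0.002]
wrist_force: [0.2, -0.6, 0.6]
opening: 1.002
grip_force: 0.0
```

```bash
python3 -c "
from h import *
to(.6302,-.1410,.177,18.1)"
```

```text
pos [ 0.6314 -0.1392  0.1875] yaw 18.37 -> turn z 0.05 shift [-0.069  0.053  0.42 ] mm 10.7
```

>>> servo_tool(moves=[0, 0, 0, -0.06, 0.05, 0.3, 1, 0, 0, 0, -0.06, 0.05, 0.42, 1, 0, 0, 0, -0.06, 0.05, 0.42, 1, 0, 0, 0, -0.06, 0.05, 0.42, 0.3, 0, 0, 0, -0.06, 0.05, 0.42, 0.3, 0, 0, 0, -0.06, 0.05, 0.42, 0.3, 0, 0, 0, -0.06, 0.05, 0.42, 0.3, 0, 0, 0, -0.06, 0.05, 0.42, 0.3, 0, 0, 0, -0.06, 0.05, 0.42, 0.3, 0, 0, 0, -0.06, 0.05, 0.42, 0.3], force=30)

```text
time: 15.35
position: [0.6294, -0.1413, 0.175]
orientation: [0.0, 0.987, 0.159, 0.0]
wrist_force: [-0.1, 0.3, 2.5]
opening: 0.411
grip_force: 31.5
```

>>> servo_tool(moves=[0, 0, 0, 0, 0, -1.5, 0.3, 0, 0, 0, 0, 0, -3, 0.3, 0, 0, 0, 0, -1, -4.7, 0.3, 0, 0, 0, -1.9, -10.9, -5, 0.3, 0, 0, 0, -1.9, -10.9, -5, 0.3, 0, 0, 0, -1.9, -10.9, -5, 0.3, 0, 0, 0, -1.9, -10.9, -5, 0.3, 0, 0, 0, -1.9, -10.9, -5, 0.3, 0, 0, 0, -1.9, -10.9, -5, 0.3, 0, 0, 0, -1.9, -10.9, -5, 0.3])

```text
time: 16.18
position: [0.4952, 0.1069, 0.2992]
orientation: [-0.001, 0.987, 0.161, -0.001]
wrist_force: [1.1, 0.4, -0.9]
opening: 0.412
grip_force: 31.2
```

>>> servo_tool(moves=[0, 0, 0, 0, 0, 0, 0.3, 0, 0, 0, 0, 0, 0, 0.3, 0, 0, 0, 0, 0, 0, 0.3])

```text
time: 16.43
position: [0.4991, 0.1017, 0.2997]
orientation: [0.0, 0.987, 0.159, 0.0]
wrist_force: [0.0, -0.8, 0.3]
opening: 0.412
grip_force: 31.2
```

```bash
python3 meas.py pics/w8.png; sed -i 's/<.018)/<.0165)/' held.py; python3 - <<'E'
from h import *
im,d,P,p,s=wcloud()
m=(abs(p[...,1])<.0175)&(abs(p[...,0])<.035)&(p[...,2]>.13)&(p[...,2]<.19)
h,e=np.histogram(p[m][:,2],bins=60,range=(.13,.19));k=e[h.argmax()];print(k)
m2=m&(p[...,2]>k-.0025)&(p[...,2]<k+.0035);q=p[m2]
A=np.c_[q[:,:2],np.ones(len(q))];print("plane",np.linalg.lstsq(A,q[:,2],rcond=None)[0].round(4))
for x in np.arange(-.026,.027,.004):
    t=q[abs(q[:,0]-x)<.001];ys=np.sort(t[:,1]);
    if len(ys)>3:
        g=np.diff(ys);i=g.argmax();print(x.round(3),ys[0].round(4),ys[-1].round(4),"gap",ys[i].round(4),ys[i+1].round(4))
t=q[abs(q[:,1])<.003];xs=np.sort(t[:,0]);g=np.diff(xs);i=g.argmax();print("x",xs[0],xs[-1],"gap",xs[i],xs[i+1])
for sgn in(-1,1):
    t=q[(sgn*q[:,1]>.007)];print(sgn,t[:,0].min(),t[:,0].max())
c=cv2.resize(im[40:370,150:420],None,fx=1.8,fy=1.8,interpolation=cv2.INTER_CUBIC);save("pics/w9.png",c)
E
```

```text
[0.4991 0.1017 0.2997] 18.28 [-0.017  0.008 -0.005  0.003  0.002  0.003] 0.41196795784527507
head 634 [0.5749 0.1283 0.0716] ((575.0013427734375, 128.42568969726562), (29.669734954833984, 8.147027015686035), 16.125621795654297)
plate 10945 ((571.2098388671875, 123.59820556640625), (101.72988891601562, 115.60662841796875), 74.60386657714844)
held 10131 [-0.0274 -0.0311  0.13  ] [0.0284 0.0316 0.1748] ((0.9898129105567932, 0.019133158028125763), 32.49513626098633)
0.159
plane [0.0004 0.0007 0.16  ]
-0.026 -0.0174 0.0175 gap 0.0118 0.0128
-0.022 -0.0171 0.0173 gap -0.0088 -0.0079
-0.018 -0.0174 0.0175 gap -0.0128 -0.0122
-0.014 -0.0173 0.0174 gap -0.0057 0.0063
-0.01 -0.0175 0.0171 gap -0.0056 0.0062
-0.006 -0.0175 0.0174 gap -0.0056 0.0062
-0.002 -0.0175 0.0172 gap -0.0064 0.0065
0.002 -0.0175 0.0174 gap -0.0063 0.0064
0.006 -0.0175 0.0174 gap -0.0063 0.0064
0.01 -0.0175 0.0174 gap -0.0062 0.0063
0.014 -0.0173 0.0173 gap -0.0062 0.0062
0.018 -0.0175 0.0174 gap -0.002 -0.0006
0.022 -0.0174 0.0173 gap -0.0173 -0.0168
0.026 -0.0174 0.0175 gap -0.0006 -0.0002
x -0.027041955068870277 0.02823578988317447 gap -0.015436123997441126 0.01852586618159019
-1 -0.026326333011874467 0.028203134235392384
1 -0.02619936748457201 0.02834436124472256
```

View pics/w9.png

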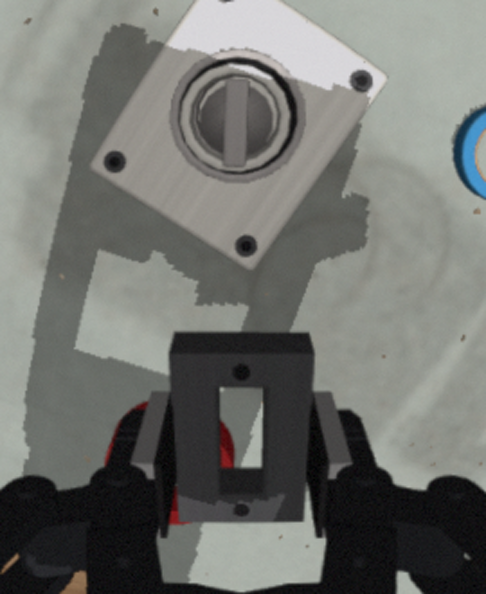

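Head bar (236,120) and slot (240,428) are nearly parallel: bar about 16.5°, tool 18.3°.

```bash
python3 -c "
from h import *
to(.5739,.1281,.258,16.5)"
```

```text
pos [0.4992 0.1013 0.2995] yaw 18.21 -> turn z 0.34 shift [ 3.175 -0.083  1.66 ] mm 89.6
```

>>> servo_tool(moves=[0, 0, 0.34, 1.5, -0.08, 0, 0.3, 0, 0, 0.34, 2.8, -0.08, 0, 0.3, 0, 0, 0.34, 3.18, -0.08, 0.3, 0.3, 0, 0, 0.34, 3.18, -0.08, 0.8, 0.3, 0, 0, 0.34, 3.18, -0.08, 1.3, 0.3, 0, 0, 0.34, 3.18, -0.08, 1.5, 0.3, 0, 0, 0.34, 3.18, -0.08, 1.5, 0.3, 0, 0, 0.34, 3.18, -0.08, 1.5, 0.3])

```text
time: 17.2
position: [0.5724, 0.129, 0.2611]
orientation: [-0.0, 0.99, 0.144, -0.001]
wrist_force: [0.5, -0.1, -0.6]
opening: 0.41
grip_force: 31.2
```

```bash
python3 -c "
from h import *
to(.5739,.1281,.246,16.5)"
```

```text
pos [0.5724 0.129  0.2611] yaw 16.59 -> turn z 0.02 shift [0.05  0.052 0.606] mm 15.3
```

Descend gently in small steps.

>>> servo_tool(moves=[0, 0, 0, 0.05, 0.04, 0.15, 0.3, 0, 0, 0, 0.05, 0.04, 0.3, 0.3, 0, 0, 0, 0.05, 0.04, 0.42, 0.3, 0, 0, 0, 0.05, 0.04, 0.52, 0.3, 0, 0, 0, 0.05, 0.04, 0.52, 0.3, 0, 0, 0, 0.05, 0.04, 0.52, 0.3])

```text
time: 17.7
position: [0.5747, 0.1289, 0.249]
orientation: [-0.0, 0.989, 0.145, -0.0]
wrist_force: [-0.0, -0.3, -1.1]
opening: 0.409
grip_force: 31.2
```

```bash
python3 -c "
from h import *
to(.5739,.1281,.222,16.5)"
```

```text
pos [0.5747 0.1289 0.249 ] yaw 16.62 -> turn z 0.02 shift [-0.039  0.023  1.08 ] mm 27.0
```

>>> servo_tool(moves=[0, 0, 0.02, -0.03, 0.03, 0.08, 0.3, 0, 0, 0.02, -0.03, 0.03, 0.14, 0.3, 0, 0, 0.02, -0.03, 0.03, 0.2, 0.3, 0, 0, 0.02, -0.03, 0.03, 0.24, 0.3, 0, 0, 0.02, -0.03, 0.03, 0.24, 0.3])

```text
time: 18.12
position: [0.5741, 0.1279, 0.2428]
orientation: [-0.0, 0.99, 0.144, -0.0]
wrist_force: [-0.6, 0.0, -2.0]
opening: 0.409
grip_force: 31.2
```

>>> servo_tool(moves=[0, 0, 0, 0, 0, 0.05, 0.3, 0, 0, 0, 0, 0, 0.1, 0.3, 0, 0, 0, 0, 0, 0.14, 0.3, 0, 0, 0, 0, 0, 0.14, 0.3])

```text
time: 18.45
position: [0.5742, 0.1279, 0.2393]
orientation: [-0.0, 0.99, 0.144, -0.0]
wrist_force: [0.2, 0.5, -1.6]
opening: 0.409
grip_force: 31.2
```

It has entered the slot without contact; continue to just above the spacer.

>>> servo_tool(moves=[0, 0, 0, 0, 0, 0.1, 0.3, 0, 0, 0, 0, 0, 0.2, 0.3, 0, 0, 0, 0, 0, 0.3, 0.3, 0, 0, 0, 0, 0, 0.4, 0.3, 0, 0, 0, 0, 0, 0.5, 0.3, 0, 0, 0, 0, 0, 0.5, 0.3])

```text
time: 18.95
position: [0.5739, 0.1279, 0.2263]
orientation: [-0.0, 0.99, 0.144, -0.001]
wrist_force: [-1.2, 0.6, -0.8]
opening: 0.406
grip_force: 31.2
```

>>> servo_tool(moves=[0, 0, 0, 0, 0, 0.08, 0.3, 0, 0, 0, 0, 0, 0.14, 0.3, 0, 0, 0, 0, 0, 0.2, 0.3, 0, 0, 0, 0, 0, 0.2, 0.3])

```text
time: 19.28
position: [0.5741, 0.1279, 0.2218]
orientation: [-0.0, 0.99, 0.144, -0.0]
wrist_force: [-0.1, 0.4, -1.3]
opening: 0.41
grip_force: 31.2
```

>>> servo_tool(moves=[0, 0, 0, 0, 0, 0.03, 0.3, 0, 0, 0, 0, 0, 0.05, 0.3, 0, 0, 0, 0, 0, 0.05, 0.3])

```text
time: 19.53
position: [0.5744, 0.128, 0.2211]
orientation: [0.0, 0.99, 0.144, 0.0]
wrist_force: [-0.5, -0.6, -1.0]
opening: 0.413
grip_force: 31.2
```

>>> servo_tool(moves=[0, 0, -1, 0, 0, 0, 0.3, 0, 0, -2, 0, 0, 0, 0.3, 0, 0, -3, 0, 0, 0, 0.3, 0, 0, -4, 0, 0, 0, 0.3, 0, 0, -5, 0, 0, 0, 0.3, 0, 0, -6, 0, 0, 0, 0.3, 0, 0, -6, 0, 0, 0, 0.3])

```text
time: 20.12
position: [0.5743, 0.128, 0.221]
orientation: [0.0, 0.918, 0.396, 0.0]
wrist_force: [0.2, 0.2, -0.5]
opening: 0.412
grip_force: 31.2
```

>>> servo_tool(moves=[0, 0, -1, 0, 0, 0, 0.3, 0, 0, -2, 0, 0, 0, 0.3, 0, 0, -3, 0, 0, 0, 0.3, 0, 0, -4, 0, 0, 0, 0.3, 0, 0, -5, 0, 0, 0, 0.3, 0, 0, -5.6, 0, 0, 0, 0.3, 0, 0, -5.6, 0, 0, 0, 0.3, 0, 0, -5.6, 0, 0, 0, 0.3])

```text
time: 20.78
position: [0.5743, 0.128, 0.221]
orientation: [0.0, 0.797, 0.604, 0.0]
wrist_force: [0.6, 0.1, -0.8]
opening: 0.409
grip_force: 31.3
```

```bash
python3 meas.py pics/w10.png; python3 -c "
from h import *
s=r.state();print(s['position'],s['wrist_force'],yaw(s),s['opening'],s['grip_force'])"
```

```text
[0.5743 0.128  0.221 ] 74.32 [ 0.001  0.001 -0.002  0.    -0.001  0.   ] 0.40911656583915373
head 2035 [0.5739 0.1323 0.0709] ((572.163330078125, 130.1813507080078), (23.386476516723633, 53.57472229003906), 73.95882415771484)
plate 12776 ((575.486328125, 129.46849060058594), (88.53766632080078, 110.59944915771484), 74.4646224975586)
held 11136 [-0.0278 -0.0316  0.13  ] [0.0275 0.0321 0.185 ] ((0.12106983363628387, 0.21314236521720886), 32.77650833129883)
[0.57432038 0.12795598 0.22099878] [ 1.00272153 -0.55791031  0.00453216] 74.331312553272 0.4074735558381175 31.272316575050354
```

View pics/w10.png

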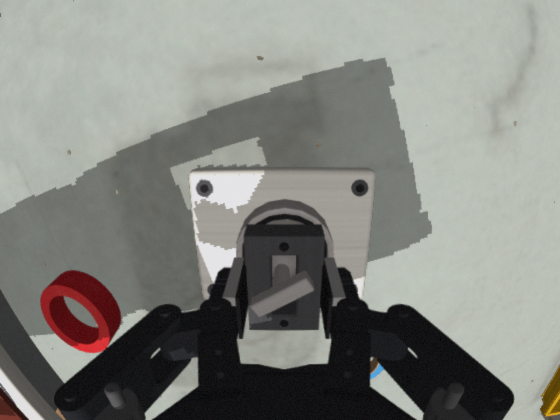

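The block is under the head bar (282,297), turned crosswise to the plate. Releasing and retreating.

>>> servo_tool(moves=[0, 0, 0, 0, 0, 0, 0.6, 0, 0, 0, 0, 0, 0, 1, 0, 0, 0, 0, 0, 0, 1, 0, 0, 0, 0, 0, 0, 1, 0, 0, 0, 0, 0, -0.5, 1, 0, 0, 0, 0, 0, -1.5, 1, 0, 0, 0, 0, 0, -3, 1, 0, 0, 0, 0, 0, -4, 1, 0, 0, 0, 0, 0, -4, 1, 0, 0, 0, 0, 0, -4, 1])

```text
time: 21.67
position: [0.5752, 0.128, 0.3244]
orientation: [0.002, 0.796, 0.605, 0.002]
wrist_force: [-0.1, -0.4, -1.0]
opening: 1.003
grip_force: 0.0
```

```bash
python3 - <<'E'
from h import *
im,d,P,p,s=wcloud();print(s["position"])
rr=np.hypot(P[...,0]-.5751,P[...,1]-.1283)
q=P[(rr<.035)&(P[...,2]>.054)&(P[...,2]<.067)];f=(q[:,:2]*1000).astype(np.float32)
A=np.c_[q[:,:2]-q[:,:2].mean(0),np.ones(len(q))];print("ret",len(q),np.linalg.lstsq(A,q[:,2],rcond=None)[0],cv2.minAreaRect(f))
q=P[(rr<.027)&(P[...,2]>.02)&(P[...,2]<.033)];print("bearing",len(q),np.median(q[:,2]) if len(q) else 0)
E
```

```text
[0.57516686 0.12804998 0.32437148]
ret 2400 [-0.00080248 -0.01090617  0.06088595] ((575.9142456054688, 127.38111877441406), (54.7596435546875, 36.19996643066406), 74.39106750488281)
bearing 462 0.028640878946376708
```

Retainer top is at 60.9 mm (60 expected, and this camera reads about 0.7 mm high). It is level, centred and at 74.4°, which is about 90° to the plate's long side.

```bash
python3 -c "
from workcell import r
print(r.finish_job())"
```

```text
the job is handed in; nothing more can be done
None
```

The bearing, spacer and retainer are stacked home on the spindle, with the retainer slot about 90° to the plate's long side. The arm is clear and the job was handed in at about 22 s; no verdict was returned.

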